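# Lay the drained oilstone down in its holder and lock it

### The job

The oilstone has been left standing on end in its wooden holder to drain. Tip it over with a push of the fingers near its top and let it drop along the holder, so that it lies flat on the cork bed; then slide it along until it is right up against the end stop, and swing the cam lever round until it is fully home, so that the stone is locked against the side fence. Only push things with the fingers: do not pinch the stone or lift anything, and leave the other things on the bench as they are.

Things in the scene. Friction and masses are not known exactly. Their poses are not given: they have to be found in the camera images.
- stone_holder: Wood-and-cork bench-stone holder, fixed (it does not shift). Origin: centre of the underside of its base, 250 mm (x) by 90 mm (y); z up. The flat cork bed is 20 mm above the worktop. The +y side has a fence, the +x end a stop, both 13 mm higher than the bed; the -y side is open but for the cam. Done, the stone lies from x = -37 to +113 and y = -20 to +30 mm.
- oilstone: Grey-brown sharpening stone, 150 (its y) x 50 (x) x 25 mm (z), 0.25 to 0.4 kg, loose; origin at the centre of one large face, z into the stone. Starts standing on end on the bed, top 170 mm above the worktop, y up, z toward the holder's -x. Pushed toward the holder's +x at 125 mm above the bed it goes over by itself after some 20 mm, and then lies with z up.
- stone_mid (a point): Centre of the oilstone.
- stone_foot (a point): Centre of the oilstone's 50 x 25 mm end face on which it stands at the start; after the fall this end is the one nearer the holder's -x end.
- cam_lever (a joint): Cam lever, rad. 0: open, pointing to the holder's -y. Grows as it swings clockwise seen from above, toward the holder's -x; 1.571 is its limit: locked, pointing to the holder's -x. Starts between -0.25 and 0.05. It turns an aluminium eccentric disc (44 mm across, 12 mm throw) that squeezes the lying stone against the fence near the end of the swing. Friction 0.12 N m keeps it where left.
- cam_pivot (a point): Pivot axis of the cam lever at bed height: x = +38, y = -54 mm in the holder's frame. The cam is 14 mm high; an ear of the base, as high as the bed, carries it (x = +2 to +74 mm, out to y = -99 mm).
- lever_knob (a point): Centre of the black upright round knob at the lever's end, 18 mm across, 24 mm high (from 20 to 44 mm above the worktop), 60 mm from the pivot.
- wide_chisel: Bystander: wide chisel with a wooden handle, 29 x 270 x 29 mm, lying behind the holder.
- quench_tin: Bystander: open grey tin, 76 mm across, 105 mm high, standing at the front, to the left of the holder.
- green_compound: Bystander: bar of green polishing compound, 35 x 111 x 34 mm, lying at the front left.
- tape_measure: Bystander: yellow and black tape measure, 64 x 77 x 35 mm, lying at the back.
- stop_face (a point): Middle of the end stop's inner face, against which the stone's far end must lie: x = +113 mm in the holder's frame, bed height. The stop is 12 mm thick.
- fence_face (a point): Point of the fence's inner face at bed height: y = +30 mm in the holder's frame. The fence runs from x = -75 to +125 mm.
There are look-alikes about, which are no part of the job. Leave any pink look-alike of the oilstone alone.

How it is judged:
By the outcome, as a careful person would: the job done as asked, in the order asked, and still so for the second after the job is handed in, with the robot touching nothing.
It also fails if it takes over 53 s, if anything falls off the work surface, if the arm or the gripper's body presses on something with over 40 N, if the wrist force passes 120 N, or if a joint passes its speed limit or range.

### The arm

A 6-joint arm with a two-finger parallel gripper is mounted at the origin on a cart in front of the work surface, level with it; the furniture and walls round the work are solid. World frame = base frame: x ahead of the robot, y to its left, z up, the work surface at z = 0. Lengths are in m, angles in degrees, forces in N, time in s.
With the tool pointing down it reaches from about 0.375 to 0.9 m from the base axis. Payload 3.1 kg.
Tool frame: the origin (TCP) lies at the very end of the fingers, on their centre line; the grasp point (between the pads) lies 19 mm behind it; z points along the fingers, y is the direction in which the jaws open and shut (so a half turn about z gives the same grasp; the last joint's range is limited). The gripper opens to 87 mm and grips with 3 to 60 N. Pads are 19 mm wide; open, the fingers measure 117 mm over their backs; the gripper's body (75 mm by 190 mm) begins 51 mm behind the grasp point.
Start: joints at [-77.836, 30.224, 82.088, -0, 67.689, -10.227], TCP at [0.238, -0.578, 0.223] pointing down, gripper open.
Joint ranges: [-176.69, 176.69], [-43.24, 126.21], [12.49, 139.97], [-82, 262], [0, 151.66], [-163.58, 163.58]. Speed limits (degrees/s): [159.86, 159.86, 180, 180, 180, 180].

### API

Orientations are given as a 3x3 rotation matrix whose columns are the frame's x, y, z axes.
In Python, from rig import read_state, capture, hand_in gives the robot as it stands. The module is installed in compiled form; this text tells all that it offers.
- The arm moves only by the tool send_rows, never from a script. Its argument "moves" is one flat list of numbers, 7 for each row, row after row: the turn, a rotation vector about the world's x, y, z in degrees, then the shift along the world's x, y, z in cm, then the gripper's target within -1 to 1 (fully open at 1, half-way at 0, shut at -1). In form: [rx, ry, rz, tx, ty, tz, hand, rx, ry, rz, tx, ty, tz, hand, ...]. A call has 1 to 20 rows; each row shifts and turns the commanded pose from where the row before left it; what a row does not reach is not made up. A row lasts 1/10 s, in which the tool goes at most 50 mm and 8.59 degrees, less where a joint would pass 70% of its speed; a pose out of reach is approached as far as the arm can. A call with a gripper value outside its range is refused whole. The fingers move at their own pace and stop on an object; the grip force is fixed at half the most. Time passes only in rows, so rows that do not move let the fingers close. It gives the time, the measured TCP pose, the force and the opening at its end, in the units of the state.
- read_state(): the state, without advancing time (a new reading comes with each control period).
- capture(name): name is "scene" or "top" or "wrist"; returns a dict with "pixels" (384x512x3 uint8, red, green, blue), "vertical_fov" (degrees; the focal length in pixels is half the picture's height over the tangent of half this angle, whatever the lens; pixels are square), "cx", "cy" (the principal point, pixels), "rvec" (rotation vector, rad) and "tvec" (3), from world to camera coordinates, as OpenCV has them. Camera axes: x right, y down, z forward; pixel columns grow to the right and rows downward; lengths in m; the calibration is good to about 2 mm. The wrist camera is an equidistant fisheye: a pixel r from the principal point sees the ray r / f radians off the axis. A picture is of the moment at which its call begins. There is no depth.
- hand_in(): hands the job in, once; it reports no verdict.
The state is a dict: "time_s": time; "joint_positions": joint angles; "qvel": joint speeds; "tau": joint torques, N m; "position": TCP position; "tcp_rot": TCP orientation; "force": force on the tool from outside, world axes, zero at the start; "moment": the same for the moment, N m; "opening": opening from 0.0 (shut) to 1.0 (fully open).
Only numpy, scipy, OpenCV 4.12 (cv2) and the standard library are available. Lean on these libraries where they do the work, as an engineer would, in place of code of your own. Each camera call takes 0.05 s, during which the arm holds its last target.

## Working session

There is one attempt and no reset: what is moved stays moved. The work goes in short steps, Python scripts to look and compute and a tool call to move; the robot and the scene stay as the last step left them, time stands still between calls to the robot, and variables do not carry over. Pictures are saved under pics/ and viewed, and the job is handed in when it is done.

Besides the shell and the picture viewer there is one more tool, called after "Call:" as name(argument=value, ...) on one line, values as JSON. send_rows: Moves the arm, as the interface text tells. Its arguments: {"type":"object","properties":{"moves":{"type":"array","items":{"type":"number"}}},"required":["moves"]}

```bash
mkdir -p pics; python3 - <<'E'
from rig import *
import cv2
s=read_state();print({k:s[k] for k in('time_s','position','force','opening')})
for n in("scene","top","wrist"):
    c=capture(n);cv2.imwrite(f"pics/{n}0.png",c["pixels"][:,:,::-1]);print(n,c["vertical_fov"],c["cx"],c["cy"],c["rvec"],c["tvec"])
E
```

```text
{'time_s': 0.0, 'position': array([ 0.23795938, -0.57712766,  0.22156169]), 'force': array([ 0.81921163, -0.25595366,  0.11212157]), 'opening': 0.9997608577816803}
scene 46.05973291323546 252.64872874030618 201.17817506920824 [ 2.4455391  -0.38514474  0.13203159] [-0.57773249  0.10711968  1.17811911]
top 56.00729512372601 252.25731156302584 190.63129704282125 [ 2.18039071 -2.19363896  0.08557385] [-0.13214481  0.55990436  1.07769728]
wrist 65.70646984690485 256.96996693189146 190.74719324794464 [-2.39340785  1.60146658  0.2477875 ] [-0.62333961 -0.03645869  0.39185215]
```

View pics/scene0.png

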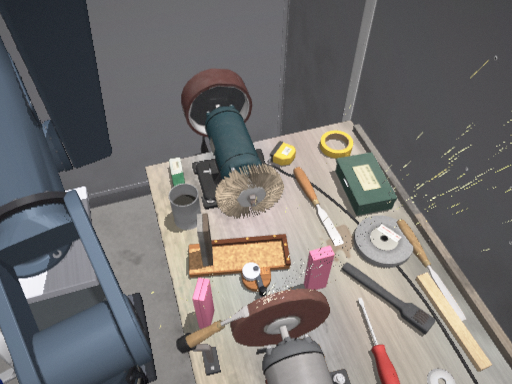

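View pics/top0.png

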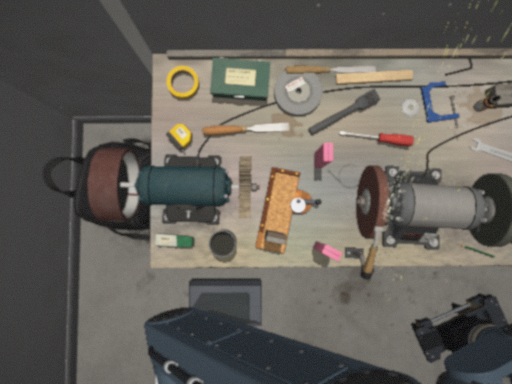

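View pics/wrist0.png

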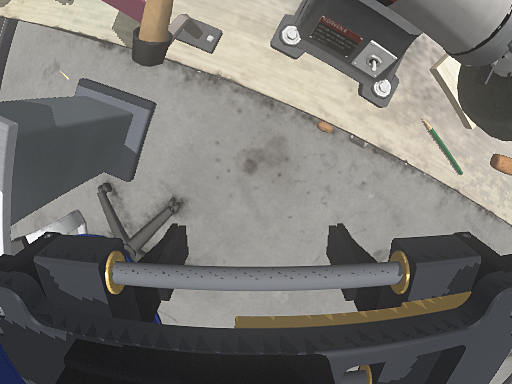

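```bash
python3 - <<'E'
import cv2
a=cv2.imread('pics/top0.png')[150:270,220:350];cv2.imwrite('pics/top0c.png',cv2.resize(a,None,fx=5,fy=5,interpolation=cv2.INTER_CUBIC)[:600])
a=cv2.imread('pics/scene0.png')[200:340,170:350];cv2.imwrite('pics/scene0c.png',cv2.resize(a,None,fx=4,fy=4,interpolation=cv2.INTER_CUBIC))
E
```

```text
(no output)
```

View pics/top0c.png

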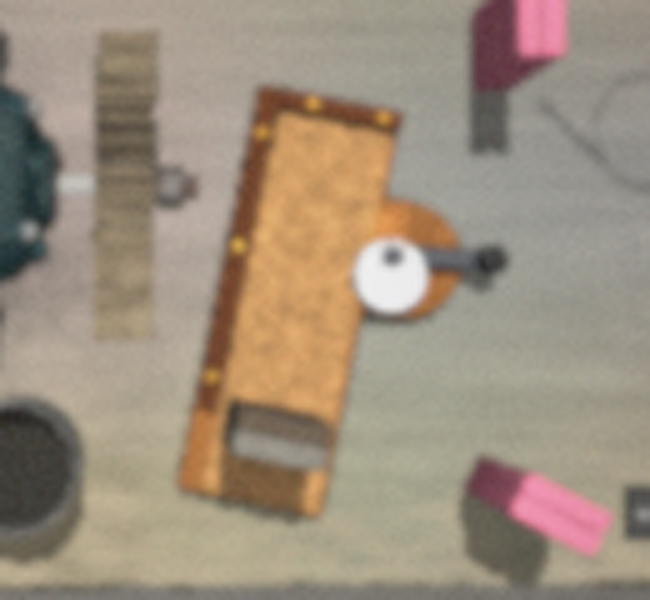

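View pics/scene0c.png

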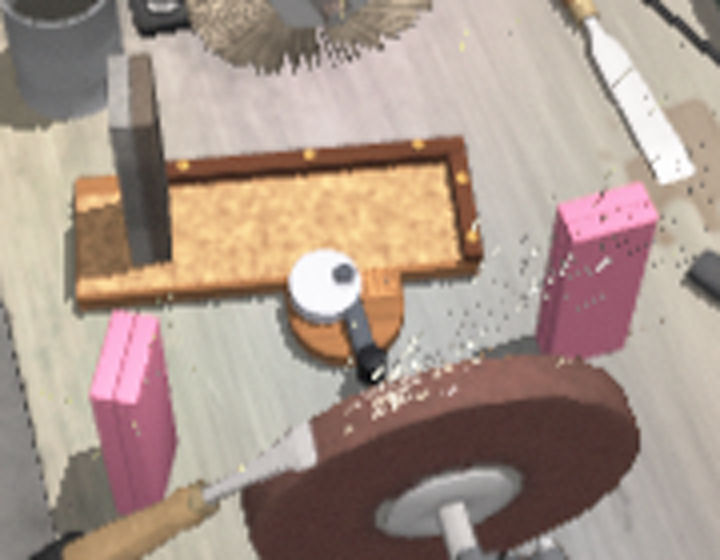

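```bash
cat > h.py <<'E'
import numpy as np,cv2
from rig import *
def ray(c,u,v):
    f=192/np.tan(np.radians(c["vertical_fov"]/2))
    R=cv2.Rodrigues(np.array(c["rvec"],float))[0];t=np.array(c["tvec"])
    d=R.T@np.array([(u-c["cx"])/f,(v-c["cy"])/f,1]);return -R.T@t,d
def pl(c,u,v,z):
    o,d=ray(c,u,v);return (o+d*(z-o[2])/d[2])
def proj(c,P):
    f=192/np.tan(np.radians(c["vertical_fov"]/2))
    K=np.array([[f,0,c["cx"]],[0,f,c["cy"]],[0,0,1]])
    return cv2.projectPoints(np.array(P,float).reshape(-1,3),np.array(c["rvec"],float),np.array(c["tvec"],float),K,None)[0][:,0]
E
python3 - <<'E'
from h import *
np.set_printoptions(precision=4,suppress=True)
t=capture("top");s=capture("scene")
T=lambda x,y,z:pl(t,x/5+220-.4,y/5+150-.4,z)
S=lambda x,y,z:pl(s,x/4+170-.4,y/4+200-.4,z)
print("top TL,TR,BR,BL,piv,knob")
pts=[T(262,88,.033),T(402,112,.033),T(320,517,.02),T(180,487,.02),T(392,255,.034),T(490,262,.044)]
print(np.array(pts))
print("stone top corners",np.array([T(235,432,.17),T(330,445,.17),T(322,470,.17),T(230,458,.17)]))
print("scene TL(far left BL),.. BL,BR(near),TR,TL")
print(np.array([S(76,180,.02),S(78,306,.015),S(483,262,.033),S(463,138,.033),S(344,272,.034),S(373,352,.044)]))
print("stone top scene",np.array([S(109,57,.17),S(149,57,.17),S(158,127,.17),S(113,130,.17)]))
# fit
H=np.array([[.125,.045],[.125,-.045],[-.125,-.045],[-.125,.045],[.038,-.054]])
W=np.array(pts)[:5,:2]
a=H-H.mean(0);b=W-W.mean(0);th=np.arctan2((a[:,0]*b[:,1]-a[:,1]*b[:,0]).sum(),(a*b).sum())
R=np.array([[np.cos(th),-np.sin(th)],[np.sin(th),np.cos(th)]]);o=W.mean(0)-R@H.mean(0)
print("th",np.degrees(th),"o",o,"res mm",(W-(H@R.T+o))*1e3)
E
```

```text
top TL,TR,BR,BL,piv,knob
[[ 0.6289 -0.1956  0.033 ]
 [ 0.6138 -0.2801  0.033 ]
 [ 0.3705 -0.2286  0.02  ]
 [ 0.389  -0.1445  0.02  ]
 [ 0.5273 -0.2726  0.034 ]
 [ 0.5224 -0.3295  0.044 ]]
stone top corners [[ 0.4295 -0.1713  0.17  ]
 [ 0.4225 -0.2207  0.17  ]
 [ 0.4096 -0.2164  0.17  ]
 [ 0.4161 -0.1686  0.17  ]]
scene TL(far left BL),.. BL,BR(near),TR,TL
[[ 0.3885 -0.1469  0.02  ]
 [ 0.3696 -0.2329  0.015 ]
 [ 0.6099 -0.2895  0.033 ]
 [ 0.6301 -0.2006  0.033 ]
 [ 0.5273 -0.2707  0.034 ]
 [ 0.525  -0.3317  0.044 ]]
stone top scene [[ 0.4191 -0.1722  0.17  ]
 [ 0.4406 -0.1792  0.17  ]
 [ 0.4335 -0.2273  0.17  ]
 [ 0.4095 -0.2217  0.17  ]]
th -11.862237086413897 o [ 0.5007 -0.2122] res mm [[-3.378  -1.7901]
 [ 0.0444  1.8054]
 [ 1.4101  1.8585]
 [ 1.364  -2.1201]
 [ 0.5596  0.2464]]
```

```bash
python3 - <<'E'
from h import *
np.set_printoptions(precision=4,suppress=True)
t=capture("top");s=capture("scene")
th=np.radians(-12);o=np.array([.5003,-.2135]);ex=np.array([np.cos(th),np.sin(th)]);ey=np.array([-ex[1],ex[0]])
hf=lambda P:np.array([(P[:2]-o)@ex,(P[:2]-o)@ey])*1e3
T=lambda x,y,z:hf(pl(t,x/5+219.6,y/5+149.6,z))
S=lambda x,y,z:hf(pl(s,x/4+169.6,y/4+199.6,z))
print("pink1 base S",S(540,350,0),S(600,352,0))
for z in(.1,.15):print(z,"p1 top S",S(558,208,z),S(640,183,z),S(660,215,z),S(572,232,z),"T",T(518,55,z),T(567,55,z))
print("pink2 base S",S(128,513,0),S(178,440,0),S(92,400,0))
for z in(.1,.15):print(z,"p2 top S",S(110,312,z),S(158,315,z),S(140,400,z),S(93,400,z),"T",T(530,475,z),T(612,515,z),T(597,555,z),T(515,505,z))
print("tin top T",T(20,470,.105), "wheel edge",[ hf(pl(t,357,200,z)) for z in (.1,.15,.2)],[ hf(pl(s,270,310,z)) for z in (.1,.2)])
print("wire wheel right T",[T(155,200,z) for z in(.1,.2)])
st=read_state();print(st['tcp_rot'])
E
```

```text
pink1 base S [153.0537 -96.7994] [ 188.9962 -101.8757]
0.1 p1 top S [161.2301 -59.025 ] [211.7887 -47.1065] [218.7    -69.7338] [166.2963 -75.7084] T [160.149  -92.4785] [ 165.7995 -119.7887]
0.15 p1 top S [150.8213 -89.4201] [198.5352 -78.1722] [205.0576 -99.5263] [ 155.6024 -105.1648] T [150.3982 -84.087 ] [ 155.7706 -110.0535]
pink2 base S [ -98.9993 -174.5438] [ -68.3602 -132.7453] [-118.0593 -101.9156]
0.1 p2 top S [ -97.5441 -100.0484] [ -71.1852 -104.6577] [ -82.9534 -154.8666] [-107.989  -152.2738] T [ -71.1185 -143.5275] [ -83.646  -192.5579] [-107.031  -188.4225] [ -89.1256 -138.428 ]
0.15 p2 top S [ -93.3929 -128.1353] [ -68.5171 -132.4853] [ -79.6232 -179.8692] [-103.2502 -177.4223] T [ -69.4904 -132.6242] [ -81.4015 -179.2422] [-103.6359 -175.3103] [ -86.6115 -127.7757]
tin top T [-125.3668  135.8696] wheel edge [array([  69.344 , -207.0132]), array([  64.061 , -192.9863]), array([  58.778 , -178.9594])] [array([  53.3465, -192.9717]), array([  44.6691, -238.6888])]
wire wheel right T [array([37.4705, 92.9028]), array([30.041 , 91.4434])]
[[ 0.9246  0.3809 -0.0001]
 [ 0.3809 -0.9246  0.0005]
 [ 0.0001 -0.0005 -1.    ]]
```

Call:
send_rows(moves=[0,0,0,0,0,3,-1,0,0,5.5,1.4,3.9,2.5,-1,0,0,5.5,1.4,3.9,2.5,-1,0,0,5.5,1.4,3.9,0,-1,0,0,5.5,1.4,3.9,0,-1,0,0,5.5,1.4,3.9,0,-1,0,0,5.5,1.4,3.9,0,-1,0,0,5.5,1.4,3.9,0,-1,0,0,5.5,1.4,3.9,0,-1,0,0,5.5,1.4,3.9,0,-1,0,0,5.5,1.4,3.9,0,-1,0,0,0,0,0,0,-1,0,0,0,0,0,0,-1])

```text
time_s: 1.65
position: [0.3783, -0.1874, 0.3028]
tcp_rot: [[0.216, 0.976, 0.0], [0.976, -0.216, -0.001], [-0.001, 0.001, -1.0]]
force: [1.2, -0.2, 0.1]
opening: 0.01
```

```bash
cat >> h.py <<'E'
np.set_printoptions(precision=4,suppress=True)
th=np.radians(-12);o=np.array([.5003,-.2135]);ex=np.array([np.cos(th),np.sin(th)]);ey=np.array([-ex[1],ex[0]])
hf=lambda P:np.array([(P[:2]-o)@ex,(P[:2]-o)@ey])*1e3
def rep():
    s=read_state();y=s['tcp_rot'][:,1]
    print(s['time_s'],s['position'],"h",hf(s['position']),"yaw y",np.degrees(np.arctan2(y[1],y[0])),"z",s['tcp_rot'][:,2],"F",s['force'],s['opening'],s['joint_positions'])
E
python3 - <<'E'
from h import *
rep()
for n in("scene","wrist"):
    cv2.imwrite(f"pics/{n}1.png",capture(n)["pixels"][:,:,::-1])
E
```

```text
1.65 [ 0.3783 -0.1874  0.3028] h [-124.7212    0.2139] yaw y -12.49906240295286 z [ 0.0004 -0.0011 -1.    ] F [ 1.1852 -0.2471  0.0763] 0.009655939342790854 [-41.5631   8.1261 103.0689  -0.0351  68.7438 -29.0513]
```

View pics/scene1.png

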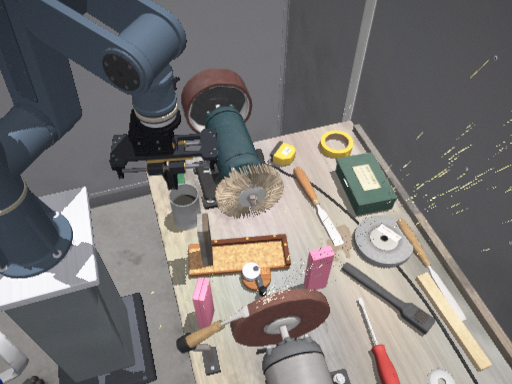

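View pics/wrist1.png

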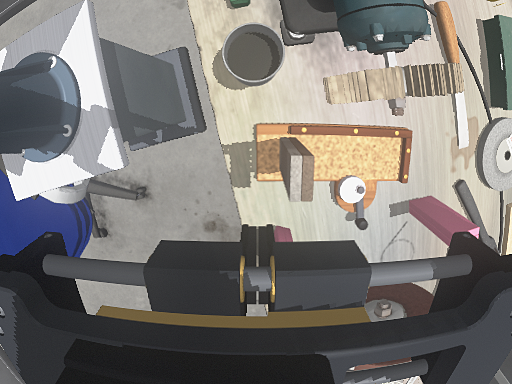

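Call:
send_rows(moves=[0,0,0,0,0,-4,-1,0,0,0,0,0,-4,-1,0,0,0,0,0,-4,-1,0,0,0,0,0,-3.8,-1,0,0,0.5,0.49,-0.1,0,-1,0,0,0,0.49,-0.1,0,-1,0,0,0,0,0,0,-1])

```text
time_s: 2.45
position: [0.3901, -0.1922, 0.1462]
tcp_rot: [[0.211, 0.978, 0.004], [0.978, -0.211, -0.004], [-0.003, 0.005, -1.0]]
force: [0.2, -0.8, 0.0]
opening: 0.007
```

```bash
python3 - <<'E'
from h import *
rep()
c=capture("scene");a=c["pixels"][140:300,130:330,::-1];cv2.imwrite("pics/s2.png",cv2.resize(a,None,fx=4,fy=3.75))
c=capture("wrist");cv2.imwrite("pics/w2.png",c["pixels"][:,:,::-1])
E
```

```text
2.45 [ 0.3901 -0.1922  0.1462] h [-112.2021   -2.0553] yaw y -12.162777724874978 z [ 0.004  -0.0035 -1.    ] F [ 0.2184 -0.7774  0.0479] 0.006764780259385748 [-41.0136  23.256  113.2722   0.0003  43.1652 -28.8507]
```

View pics/s2.png

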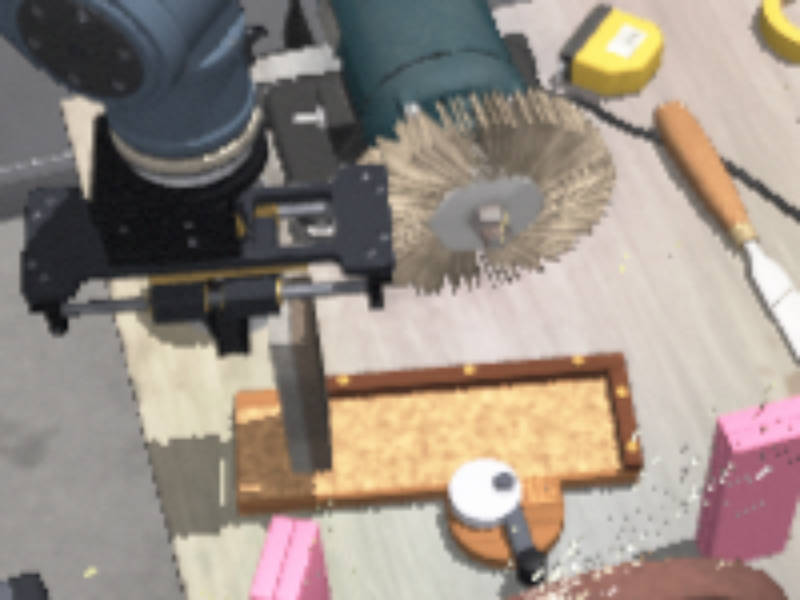

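View pics/w2.png

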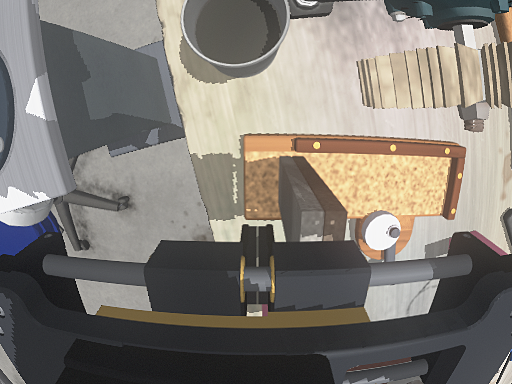

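Call:
send_rows(moves=[0,0,0,0.49,-0.08,0,-1,0,0,0,0.49,-0.08,0,-1,0,0,0,0.3,-0.05,0,-1,0,0,0,0,0,0,-1])

```text
time_s: 2.95
position: [0.4014, -0.1922, 0.1448]
tcp_rot: [[0.209, 0.978, 0.001], [0.978, -0.209, -0.001], [-0.001, 0.001, -1.0]]
force: [0.2, 0.1, 0.2]
opening: 0.003
```

```bash
python3 - <<'E'
from h import *
rep()
c=capture("scene");a=c["pixels"][140:300,130:330,::-1];cv2.imwrite("pics/s3.png",cv2.resize(a,None,fx=4,fy=3.75))
E
```

```text
2.95 [ 0.4014 -0.1922  0.1448] h [-101.139     0.2747] yaw y -12.077357912918727 z [ 0.0009 -0.0008 -1.    ] F [0.1964 0.0789 0.2123] 0.0028292085202881443 [-40.0252  24.0889 111.811   -0.0037  44.0321 -27.9451]
```

View pics/s3.png

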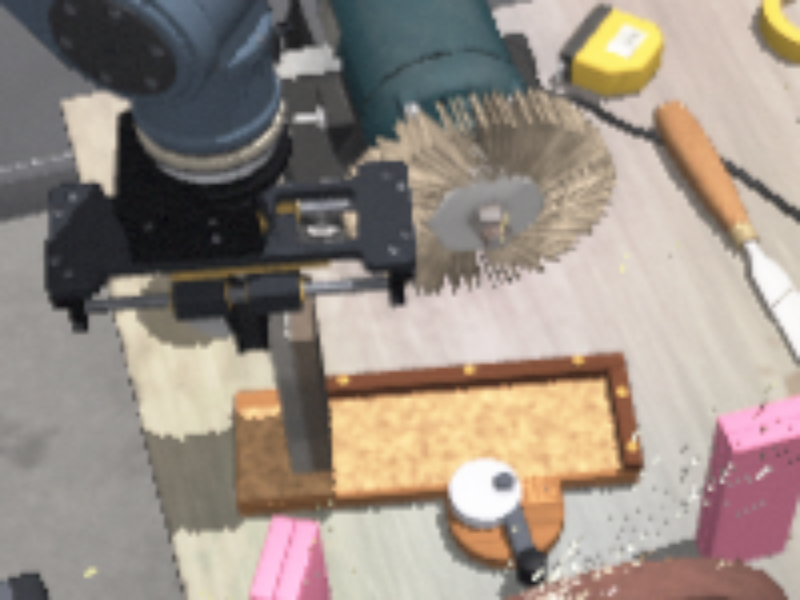

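Call:
send_rows(moves=[0,0,0,0.39,-0.08,0,-1,0,0,0,0.39,-0.08,0,-1,0,0,0,0.39,-0.08,0,-1,0,0,0,0.3,-0.06,0,-1,0,0,0,0.3,-0.06,0,-1,0,0,0,0,0,0,-1])

```text
time_s: 3.6
position: [0.419, -0.1958, 0.1445]
tcp_rot: [[0.21, 0.978, 0.001], [0.978, -0.21, -0.0], [-0.0, 0.001, -1.0]]
force: [-0.1, -0.3, 0.4]
opening: 0.007
```

```bash
python3 - <<'E'
from h import *
rep()
c=capture("scene");a=c["pixels"][140:300,130:330,::-1];cv2.imwrite("pics/s4.png",cv2.resize(a,None,fx=4,fy=3.75))
E
```

```text
3.6 [ 0.419  -0.1958  0.1445] h [-83.2119   0.3673] yaw y -12.09944673293983 z [ 0.0005 -0.0004 -1.    ] F [-0.1437 -0.3238  0.4368] 0.006520374086069525 [-38.94    25.1734 109.4478   0.0021  45.3396 -26.842 ]
```

View pics/s4.png

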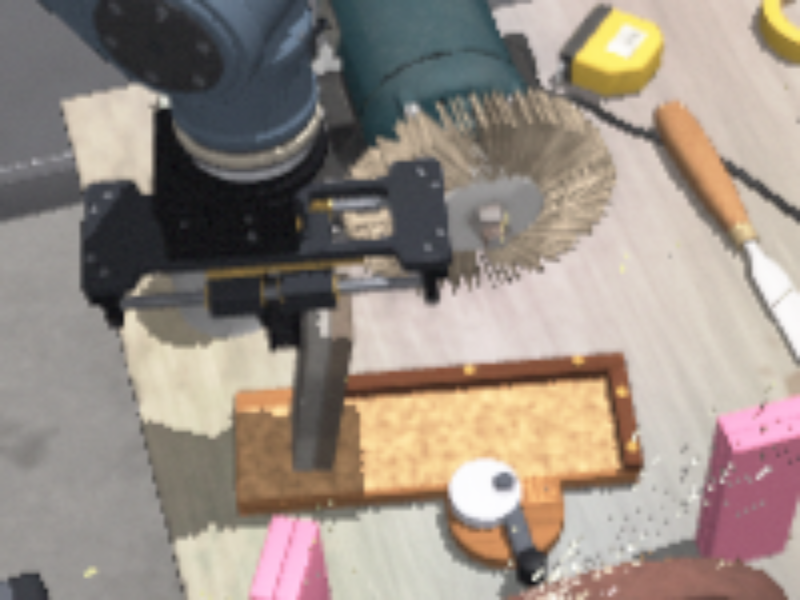

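Call:
send_rows(moves=[0,0,0,0.39,-0.08,0,-1,0,0,0,0.39,-0.08,0,-1,0,0,0,0.39,-0.08,0,-1,0,0,0,0,0,0,-1,0,0,0,0,0,0,-1,0,0,0,0,0,0,-1,0,0,0,0,0,0,-1])

```text
time_s: 4.35
position: [0.4299, -0.1978, 0.1445]
tcp_rot: [[0.21, 0.978, -0.0], [0.978, -0.21, 0.0], [0.0, -0.0, -1.0]]
force: [-0.4, 0.1, -0.1]
opening: 0.002
```

```bash
python3 - <<'E'
from h import *
rep()
c=capture("scene");a=c["pixels"][140:300,130:330,::-1];cv2.imwrite("pics/s5.png",cv2.resize(a,None,fx=4,fy=3.75))
c=capture("wrist");cv2.imwrite("pics/w5.png",c["pixels"][:,:,::-1])
E
```

```text
4.35 [ 0.4299 -0.1978  0.1445] h [-72.0946   0.6892] yaw y -12.111446617765997 z [-0.0002  0.0002 -1.    ] F [-0.4034  0.0855 -0.0616] 0.0017083231945142366 [-38.2742  25.8429 107.9419  -0.0018  46.2314 -26.1615]
```

View pics/s5.png

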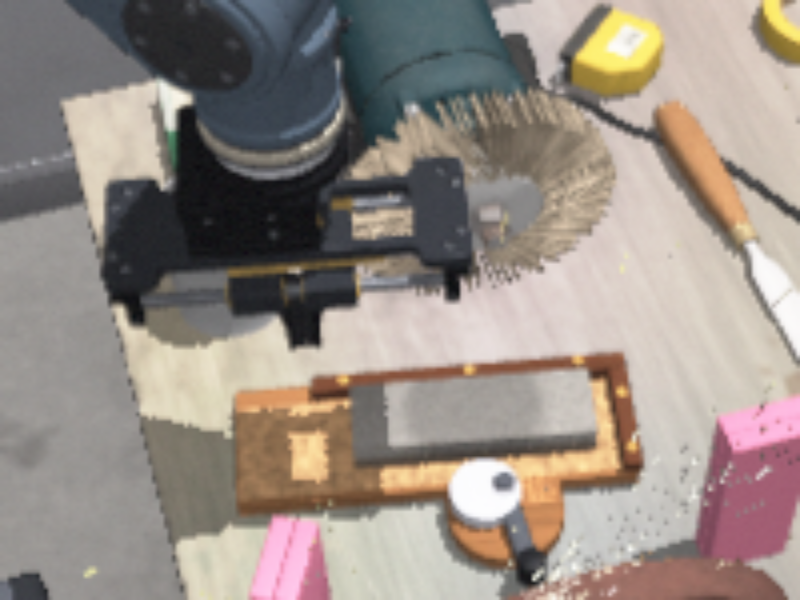

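View pics/w5.png

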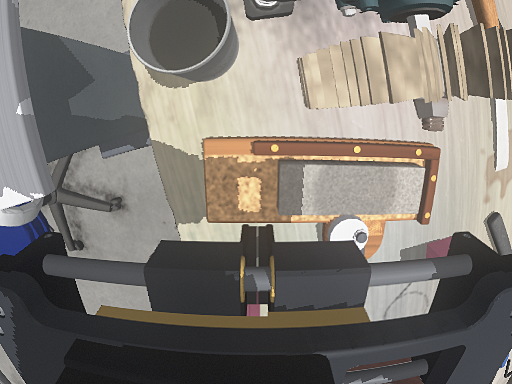

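```bash
python3 - <<'E'
from h import *
s=capture("scene")
S=lambda x,y,z:hf(pl(s,x/4+129.6,y/3.75+139.6,z))
for n,x,y,z in(("foottopfence",352,387,.045),("footbot near",356,466,.02),("foottop near",354,455,.045),("far top near",596,438,.045),("far fence",590,371,.045),("stop",610,380,.033),("stop",627,470,.033)):print(n,S(x,y,z))
E
```

```text
foottopfence [-48.8686  23.1866]
footbot near [-50.4339 -22.3612]
foottop near [-50.4933 -28.9874]
far top near [ 96.5005 -31.4387]
far fence [99.9334 20.5046]
stop [113.0734  19.8892]
stop [113.4259 -50.0567]
```

Call:
send_rows(moves=[0,0,0,-0.7,-0.1,0,-1,0,0,0,-0.7,0,0,-1,0,0,0,0,0,-4,-1,0,0,0,0,0,-4,-1,0,0,0,0,0,-3.2,-1,0,0,0,0.49,-0.1,0,-1,0,0,0,0.49,-0.1,0,-1,0,0,0,0.49,-0.1,0,-1,0,0,0,0,0,0,-1])

```text
time_s: 5.4
position: [0.433, -0.2033, 0.0344]
tcp_rot: [[0.209, 0.978, 0.004], [0.978, -0.209, -0.003], [-0.002, 0.005, -1.0]]
force: [-0.1, -1.2, 0.2]
opening: 0.005
```

```bash
python3 - <<'E'
from h import *
rep()
c=capture("scene");a=c["pixels"][140:300,130:330,::-1];cv2.imwrite("pics/s6.png",cv2.resize(a,None,fx=4,fy=3.75))
E
```

```text
5.4 [ 0.433  -0.2033  0.0344] h [-67.9234  -4.0497] yaw y -12.078953450535932 z [ 0.0043 -0.0035 -1.    ] F [-0.0653 -1.2037  0.2389] 0.005422781233286598 [-38.5711  38.3112 111.3885   0.0012  29.9821 -26.4928]
```

View pics/s6.png

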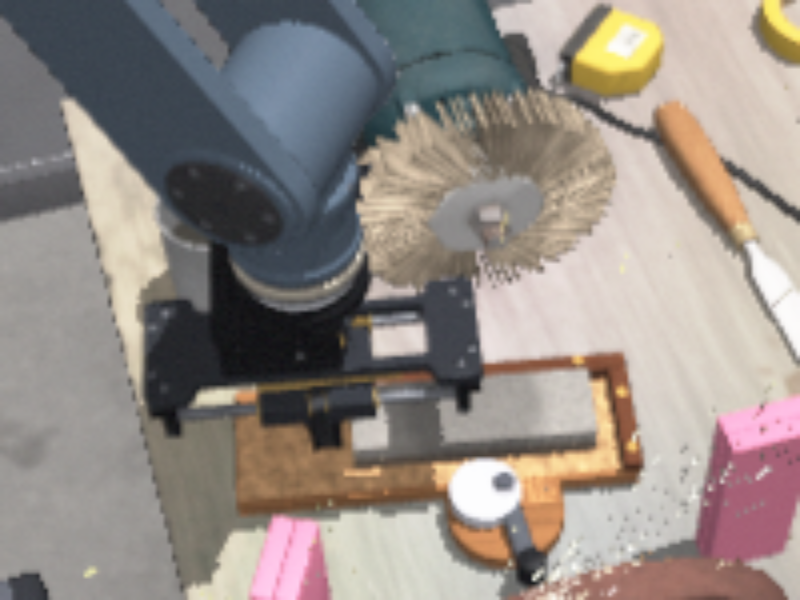

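Call:
send_rows(moves=[0,0,0,0.3,-0.06,0,-1,0,0,0,0.3,-0.06,0,-1,0,0,0,0.3,-0.06,0,-1,0,0,0,0.3,-0.06,0,-1,0,0,0,0.3,-0.06,0,-1,0,0,0,0,0,0,-1])

```text
time_s: 6.05
position: [0.4459, -0.2048, 0.0324]
tcp_rot: [[0.21, 0.978, -0.0], [0.978, -0.21, 0.0], [0.0, -0.0, -1.0]]
force: [-1.8, 0.6, 0.8]
opening: 0.005
```

```bash
python3 - <<'E'
from h import *
rep()
c=capture("scene");a=c["pixels"][140:300,130:330,::-1];cv2.imwrite("pics/s7.png",cv2.resize(a,None,fx=4,fy=3.75))
E
```

```text
6.05 [ 0.4459 -0.2048  0.0324] h [-54.9741  -2.833 ] yaw y -12.101525153437274 z [-0.0002  0.0003 -1.    ] F [-1.7525  0.6005  0.7699] 0.004685099251357635 [-37.7478  38.9864 109.398    0.0097  31.6327 -25.6545]
```

View pics/s7.png

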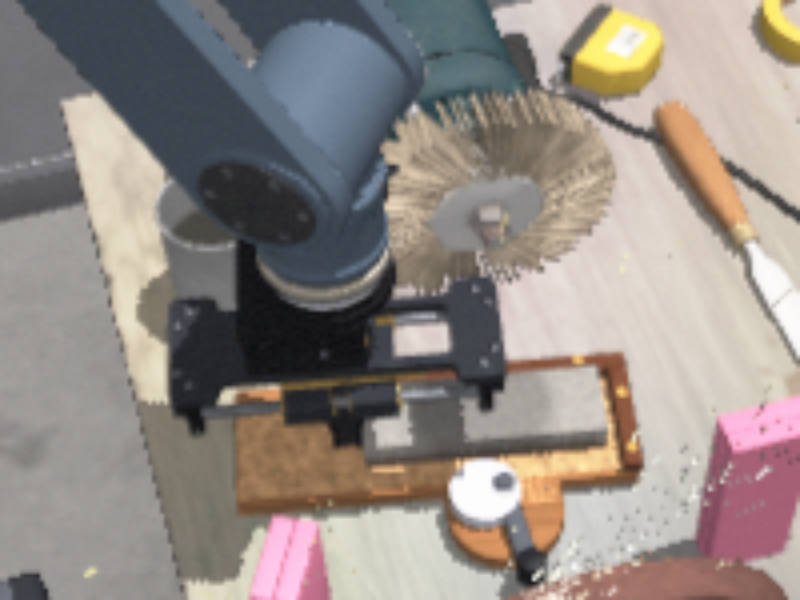

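Call:
send_rows(moves=[0,0,0,0.2,-0.04,0,-1,0,0,0,0.2,-0.04,0,-1,0,0,0,0.15,-0.03,0,-1,0,0,0,0.1,-0.02,0,-1])

```text
time_s: 6.5
position: [0.4527, -0.2064, 0.0324]
tcp_rot: [[0.21, 0.978, 0.0], [0.978, -0.21, -0.0], [-0.0, 0.001, -1.0]]
force: [-1.1, -0.3, -1.6]
opening: 0.007
```

Call:
send_rows(moves=[0,0,0,0.1,-0.02,0,-1,0,0,0,0.1,-0.02,0,-1])

```text
time_s: 6.7
position: [0.4537, -0.2064, 0.0324]
tcp_rot: [[0.209, 0.978, -0.002], [0.978, -0.209, 0.001], [0.0, -0.002, -1.0]]
force: [-5.0, -1.4, 1.4]
opening: -0.0
```

Call:
send_rows(moves=[0,0,0,0.1,-0.02,0,-1,0,0,0,0,0,0,-1])

```text
time_s: 6.9
position: [0.4537, -0.2063, 0.0325]
tcp_rot: [[0.209, 0.978, -0.003], [0.978, -0.209, 0.001], [0.001, -0.003, -1.0]]
force: [-6.1, -0.8, 1.7]
opening: 0.007
```

```bash
python3 - <<'E'
from h import *
rep()
c=capture("scene");a=c["pixels"][200:280,180:300,::-1];cv2.imwrite("pics/s8.png",cv2.resize(a,None,fx=6.5,fy=6.5,interpolation=cv2.INTER_CUBIC))
E
```

```text
6.9 [ 0.4537 -0.2063  0.0325] h [-47.0463  -2.6661] yaw y -12.07303489552999 z [-0.0033  0.0014 -1.    ] F [-6.0714 -0.7648  1.6924] 0.006549665371697785 [-37.2892  39.2679 108.1394  -0.092   32.7907 -25.1387]
```

View pics/s8.png

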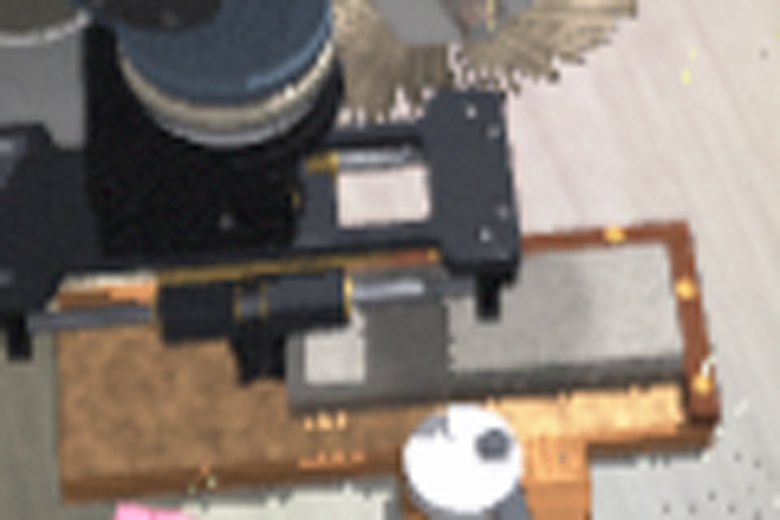

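Call:
send_rows(moves=[0,0,0,-1.0,0.2,0,-1,0,0,0,-1.0,0.2,0,-1,0,0,0,0,0,4.2,-1,0,0,0,0,0,4.2,-1,0,0,0,0,0,4.2,-1,0,0,0,0,0,4.2,1,0,0,-5,1.6,-3.0,0,1,0,0,-5,1.6,-3.0,0,1,0,0,-5,1.6,-3.0,0,1,0,0,-5,1.6,-3.0,0,1,0,0,0,0,0,0,1,0,0,0,0,0,0,1])

```text
time_s: 8.15
position: [0.4987, -0.3229, 0.2]
tcp_rot: [[0.532, 0.847, -0.0], [0.847, -0.532, 0.001], [0.001, -0.001, -1.0]]
force: [-0.2, 0.3, -0.6]
opening: 0.557
```

```bash
python3 - <<'E'
from h import *
rep()
c=capture("scene");a=c["pixels"][140:340,130:370,::-1];cv2.imwrite("pics/s9.png",cv2.resize(a,None,fx=3,fy=3))
c=capture("wrist");cv2.imwrite("pics/w9.png",c["pixels"][:,:,::-1])
E
```

```text
8.15 [ 0.4987 -0.3229  0.2   ] h [  21.1982 -107.294 ] yaw y -32.12425882414899 z [-0.0004  0.001  -1.    ] F [-0.1552  0.3298 -0.5693] 0.5566044332606084 [-43.6971  29.364   87.9655   0.0248  62.7266 -11.5842]
```

View pics/s9.png

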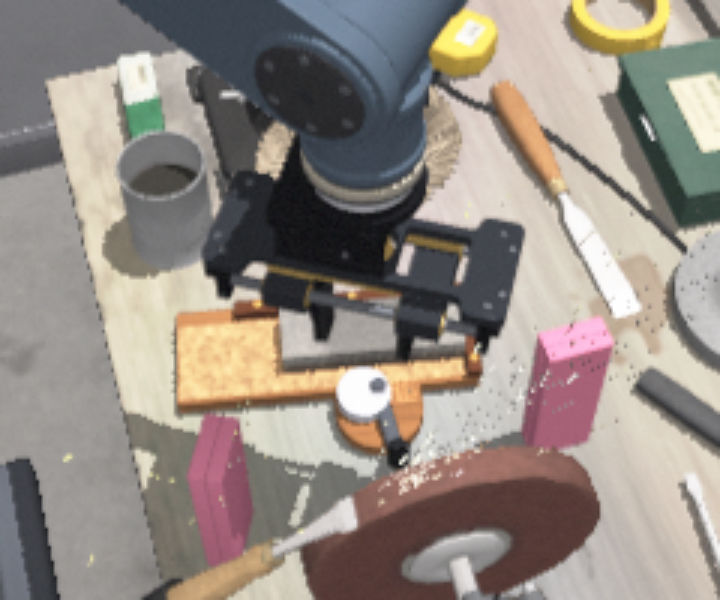

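View pics/w9.png

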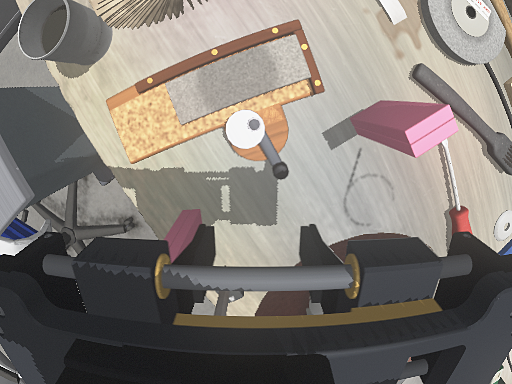

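```bash
python3 - <<'E'
from h import *
t=capture("top");s=capture("scene")
print("cams",ray(t,0,0)[0],ray(s,0,0)[0])
a=cv2.imread('pics/top0.png')[150:260,330:400];cv2.imwrite('pics/wh.png',cv2.resize(a,None,fx=5,fy=5,interpolation=cv2.INTER_CUBIC))
for z in(0,.1,.2):print(z,[pl(t,u,v,z)[:2] for u,v in((372,165),(372,238),(357,200),(388,200))])
E
```

```text
cams [ 0.4793 -0.1292  1.1162] [ 0.3525 -0.7947  0.9887]
0 [array([ 0.6386, -0.5099]), array([ 0.4124, -0.5031]), array([ 0.5296, -0.46  ]), array([ 0.529 , -0.5563])]
0.1 [array([ 0.6244, -0.4758]), array([ 0.4184, -0.4696]), array([ 0.5251, -0.4304]), array([ 0.5246, -0.518 ])]
0.2 [array([ 0.6101, -0.4417]), array([ 0.4244, -0.4361]), array([ 0.5206, -0.4008]), array([ 0.5201, -0.4798])]
```

View pics/wh.png

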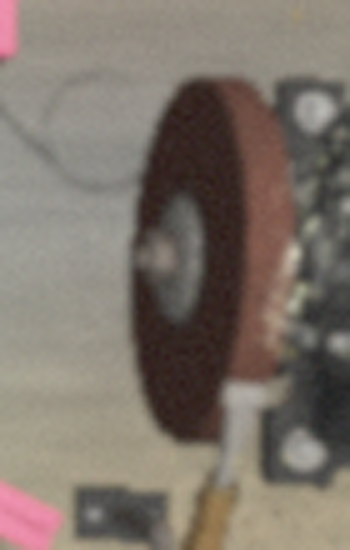

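Call:
send_rows(moves=[0,0,0,0,0,-4,1,0,0,0,0,0,-4,1,0,0,0,0,0,-2,1,0,0,0,0,0,0,1,0,0,0,0,0,0,1])

```text
time_s: 8.85
position: [0.4994, -0.3224, 0.101]
tcp_rot: [[0.531, 0.847, 0.0], [0.847, -0.531, 0.0], [0.0, 0.0, -1.0]]
force: [0.0, -0.6, 1.1]
opening: 0.996
```

```bash
python3 - <<'E'
from h import *
rep()
c=capture("scene");a=c["pixels"][140:340,130:370,::-1];cv2.imwrite("pics/s10.png",cv2.resize(a,None,fx=3,fy=3))
c=capture("wrist");cv2.imwrite("pics/w10.png",c["pixels"][:,:,::-1])
c=capture("top");a=c["pixels"][150:270,220:380,::-1];cv2.imwrite("pics/t10.png",cv2.resize(a,None,fx=5,fy=5))
E
```

```text
8.85 [ 0.4994 -0.3224  0.101 ] h [  21.7963 -106.7481] yaw y -32.070958039614226 z [ 0.0001  0.     -1.    ] F [ 0.0245 -0.6398  1.0515] 0.9955349000156579 [-43.6115  37.0424  92.4365   0.0058  50.5199 -11.5442]
```

View pics/s10.png

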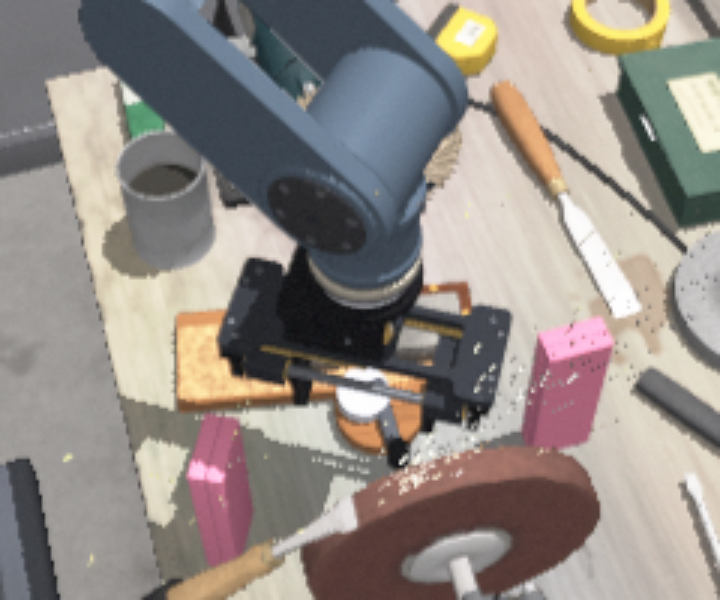

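View pics/w10.png

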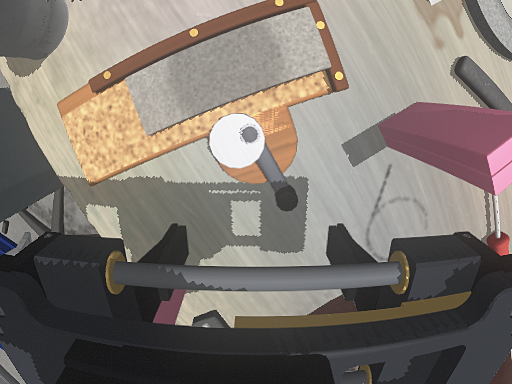

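View pics/t10.png

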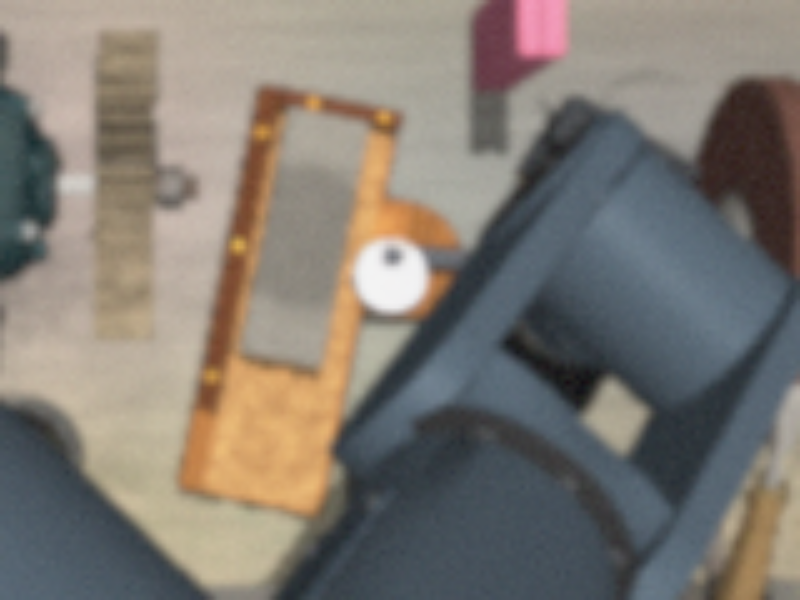

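```bash
cat >> h.py <<'E'
def wray(c,u,v,z):
    f=192/np.tan(np.radians(c["vertical_fov"]/2))
    x,y=u-c["cx"],v-c["cy"];r=np.hypot(x,y);a=r/f
    d=np.array([x/r*np.sin(a),y/r*np.sin(a),np.cos(a)])
    R=cv2.Rodrigues(np.array(c["rvec"],float))[0];t=np.array(c["tvec"]);O=-R.T@t;d=R.T@d
    return O+d*(z-O[2])/d[2]
E
python3 - <<'E'
from h import *
c=capture("wrist")
for n,u,v,z in(("knob",286,197,.044),("piv",249,134,.034),("disc",237,140,.034),("stonefoot",149,134,.045),("stone foot fence",128,85,.045),("stop corner",345,88,.033)):
    P=wray(c,u,v,z);print(n,P,hf(P))
E
```

```text
knob [ 0.5239 -0.3282  0.044 ] [  46.9311 -107.2781]
piv [ 0.5249 -0.2721  0.034 ] [ 36.2856 -52.1711]
disc [ 0.5145 -0.2711  0.034 ] [ 25.8842 -53.3356]
stonefoot [ 0.4615 -0.2285  0.045 ] [-34.858  -22.7425]
stone foot fence [ 0.4688 -0.1866  0.045 ] [-36.3563  19.7428]
stop corner [ 0.609  -0.2798  0.033 ] [120.12   -42.2054]
```

Call:
send_rows(moves=[0,0,0,0,0,-3.5,1,0,0,0,0,0,-3.5,1,0,0,0,-0.58,0.24,0,1,0,0,0,-0.58,0.24,0,1,0,0,0,-0.58,0.24,0,1,0,0,0,-0.58,0.24,0,1,0,0,0,-0.58,0.24,0,1,0,0,0,-0.58,0.24,0,1,0,0,0,0,0,0,1])

```text
time_s: 9.95
position: [0.4634, -0.3076, 0.0312]
tcp_rot: [[0.532, 0.847, -0.001], [0.847, -0.532, 0.001], [0.0, -0.001, -1.0]]
force: [1.2, -1.4, 0.7]
opening: 1.004
```

```bash
python3 - <<'E'
from h import *
rep()
c=capture("scene");a=c["pixels"][140:340,130:370,::-1];cv2.imwrite("pics/s11.png",cv2.resize(a,None,fx=3,fy=3))
c=capture("wrist");cv2.imwrite("pics/w11.png",c["pixels"][:,:,::-1])
E
```

```text
9.95 [ 0.4634 -0.3076  0.0312] h [-16.5533 -99.7502] yaw y -32.1306333333037 z [-0.0009  0.0011 -1.    ] F [ 1.166  -1.3871  0.6746] 1.0037768493500834 [-45.0958  41.5904  99.8216   0.0109  38.6715 -12.9736]
```

View pics/s11.png

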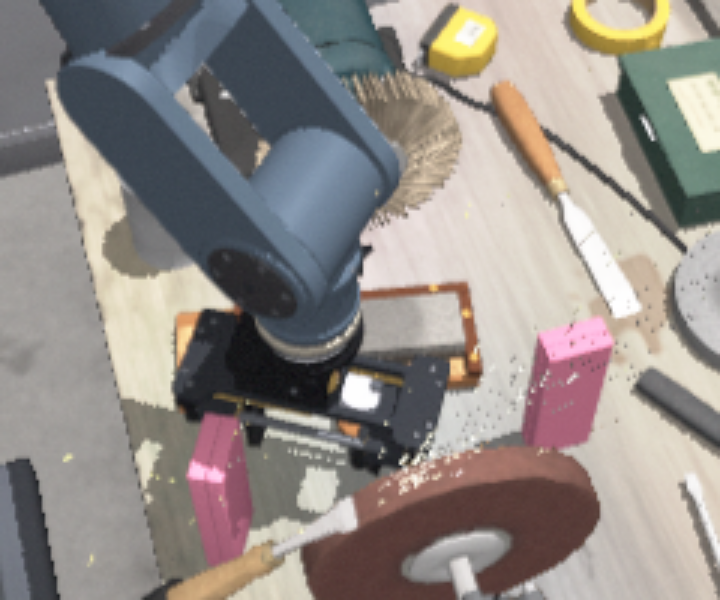

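View pics/w11.png

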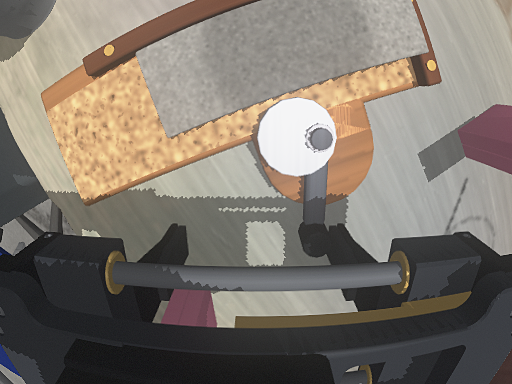

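Call:
send_rows(moves=[0,0,0,-0.38,0.39,0,1,0,0,0,-0.38,0.39,0,1,0,0,0,-0.38,0.39,0,1,0,0,0,-0.38,0.39,0,1,0,0,0,-0.26,0.45,0,1,0,0,0,-0.26,0.45,0,1,0,0,0,-0.26,0.45,0,1,0,0,0,0,0,0,1])

```text
time_s: 10.85
position: [0.4403, -0.2786, 0.0305]
tcp_rot: [[0.532, 0.847, -0.002], [0.847, -0.532, 0.001], [-0.0, -0.002, -1.0]]
force: [-1.7, -3.5, 0.8]
opening: 1.001
```

```bash
python3 - <<'E'
from h import *
rep()
c=capture("wrist");cv2.imwrite("pics/w12.png",c["pixels"][:,:,::-1])
E
```

```text
10.85 [ 0.4403 -0.2786  0.0305] h [-45.1759 -76.1872] yaw y -32.10708609170143 z [-0.0018  0.001  -1.    ] F [-1.6689 -3.5437  0.7515] 1.0010006379641154 [-44.61    40.2745 104.9629  -0.0542  34.8771 -12.4584]
```

View pics/w12.png

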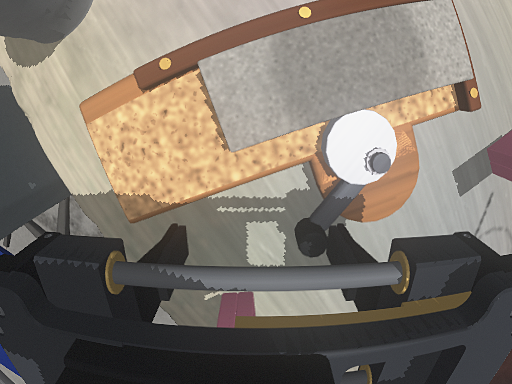

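Call:
send_rows(moves=[0,0,-3.4,0.06,0.47,0,1,0,0,-3.3,0.06,0.47,0,1,0,0,-3.3,0.06,0.47,0,1,0,0,-3.4,0.1,0.48,0,1,0,0,-3.3,0.1,0.48,0,1,0,0,-3.3,0.1,0.48,0,1,0,0,0,0,0,0,1])

```text
time_s: 11.6
position: [0.4451, -0.2498, 0.0304]
tcp_rot: [[0.789, 0.615, -0.003], [0.615, -0.789, 0.002], [-0.001, -0.003, -1.0]]
force: [-2.0, -2.9, 0.4]
opening: 0.994
```

```bash
python3 - <<'E'
from h import *
rep()
c=capture("wrist");cv2.imwrite("pics/w13.png",c["pixels"][:,:,::-1])
E
```

```text
11.6 [ 0.4451 -0.2498  0.0304] h [-46.4056 -47.0203] yaw y -52.08178210193976 z [-0.0025  0.0017 -1.    ] F [-1.9531 -2.9051  0.4474] 0.9936876542334109 [-41.85    39.915  106.4591  -0.0414  33.7995  10.2661]
```

View pics/w13.png

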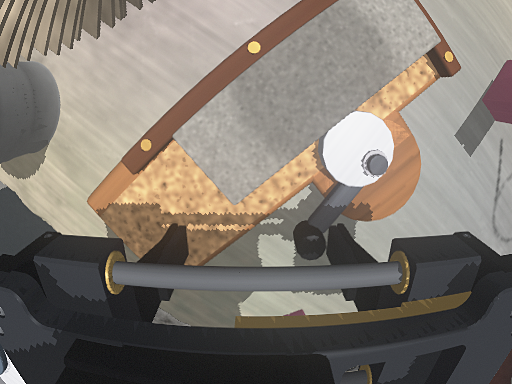

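Call:
send_rows(moves=[0,0,-3.4,0.18,0.46,0,1,0,0,-3.3,0.18,0.46,0,1,0,0,-3.3,0.18,0.46,0,1,0,0,0,0.05,0.25,0,1,0,0,0,0,0,0,1])

```text
time_s: 12.15
position: [0.4527, -0.2345, 0.0319]
tcp_rot: [[0.883, 0.469, 0.001], [0.469, -0.883, -0.001], [0.001, 0.001, -1.0]]
force: [-1.0, 0.4, 10.9]
opening: 0.998
```

```bash
python3 - <<'E'
from h import *
rep()
c=capture("wrist");cv2.imwrite("pics/w14.png",c["pixels"][:,:,::-1])
c=capture("scene");a=c["pixels"][200:280,180:300,::-1];cv2.imwrite("pics/s14.png",cv2.resize(a,None,fx=6.5,fy=6.5,interpolation=cv2.INTER_CUBIC))
E
```

```text
12.15 [ 0.4527 -0.2345  0.0319] h [-42.2491 -30.4157] yaw y -62.01324278469011 z [ 0.0013 -0.0007 -1.    ] F [-1.0335  0.4041 10.9271] 0.9984286480418252 [-39.9709  39.6782 106.7342   0.0318  33.5027  22.0158]
```

View pics/w14.png

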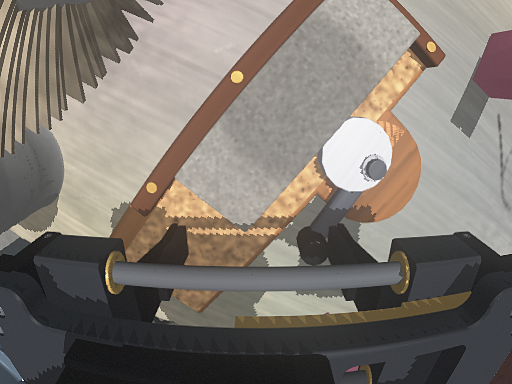

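View pics/s14.png

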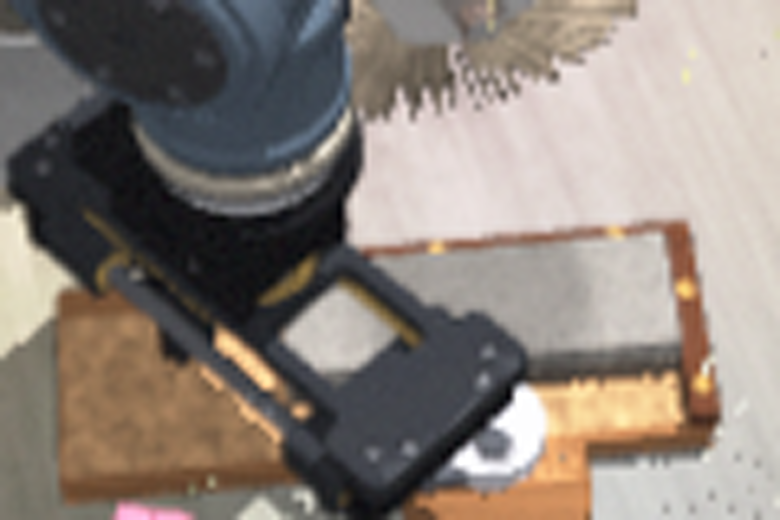

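Call:
send_rows(moves=[0,0,0,0,0,0.5,1,0,0,0,0.2,-0.4,1,1,0,0,0,0,0,4,1,0,0,0,0,0,4,1,0,0,0,0,0,2,1,0,0,0,0,0,0,1])

```text
time_s: 12.85
position: [0.4557, -0.2393, 0.1487]
tcp_rot: [[0.883, 0.469, 0.005], [0.469, -0.883, -0.003], [0.003, 0.005, -1.0]]
force: [-0.5, 0.5, 0.3]
opening: 0.997
```

```bash
python3 - <<'E'
from h import *
rep()
c=capture("wrist");cv2.imwrite("pics/w15.png",c["pixels"][:,:,::-1])
c=capture("scene");a=c["pixels"][140:340,130:370,::-1];cv2.imwrite("pics/s15.png",cv2.resize(a,None,fx=3,fy=3))
E
```

```text
12.85 [ 0.4557 -0.2393  0.1487] h [-38.3056 -34.4911] yaw y -62.0585973616247 z [ 0.0046 -0.0031 -1.    ] F [-0.4775  0.5083  0.3055] 0.9973263758227221 [-40.1796  27.8835 102.267    0.0429  49.532   21.8509]
```

View pics/w15.png

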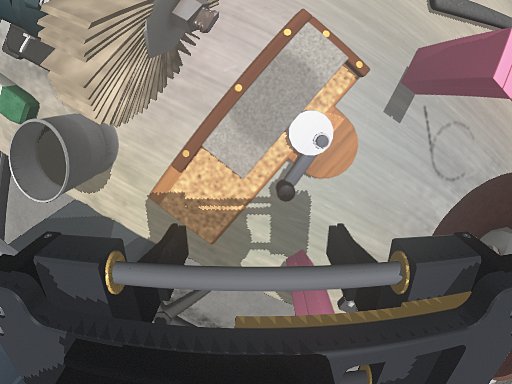

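View pics/s15.png

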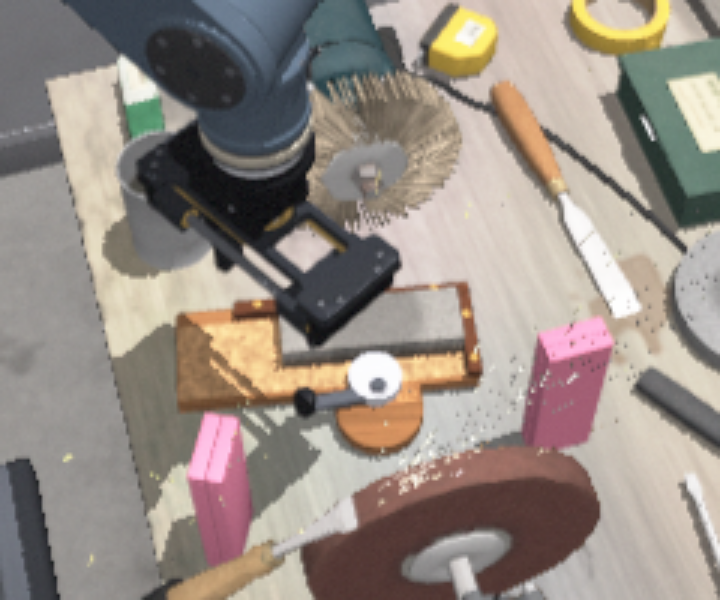

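```bash
python3 - <<'E'
from h import *
c=capture("wrist");s=capture("scene")
for n,u,v,z in(("knob",285,190,.044),("piv",321,140,.034),("disc",310,132,.034),("foot cam",243,178,.045),("foot fence",203,146,.045)):
    print(n,hf(wray(c,u,v,z)))
S=lambda x,y,z:hf(pl(s,x/3+129.7,y/3+139.7,z))
print("knob S",S(305,396,.044),"piv",S(377,384,.034),"foot",S(281,353,.045),"far",S(463,345,.045))
E
```

```text
knob [-23.5522 -52.7186]
piv [ 33.5003 -49.1981]
disc [ 32.1736 -36.2368]
foot cam [-39.4609 -15.3485]
foot fence [-39.451   31.3346]
knob S [-20.7931 -61.1716] piv [ 37.7106 -50.5057] foot [-37.2253 -20.3085] far [110.3352 -28.0272]
```

Call:
send_rows(moves=[0,0,-6.3,0.2,-1.3,0,-1,0,0,-6.3,0.2,-1.4,0,-1,0,0,-6.2,0.2,-1.3,0,-1,0,0,-6.2,0.1,-1.3,0,-1,0,0,0,0,0,0,-1,0,0,0,0,0,0,-1,0,0,0,0,0,0,-1,0,0,0,0,0,0,-1])

```text
time_s: 13.85
position: [0.4608, -0.2905, 0.1452]
tcp_rot: [[0.999, 0.052, -0.001], [0.052, -0.999, 0.001], [-0.001, -0.001, -1.0]]
force: [-0.1, 0.6, 0.4]
opening: 0.356
```

```bash
python3 - <<'E'
from h import *
rep()
c=capture("wrist");cv2.imwrite("pics/w16.png",c["pixels"][:,:,::-1])
for n,u,v,z in():pass
E
```

```text
13.85 [ 0.4608 -0.2905  0.1452] h [-22.5815 -83.5691] yaw y -87.02064597938504 z [-0.001   0.0011 -1.    ] F [-0.0584  0.5911  0.4165] 0.35632803421037845 [-43.9907  30.2376  97.8853   0.0083  51.9648  43.0248]
```

View pics/w16.png

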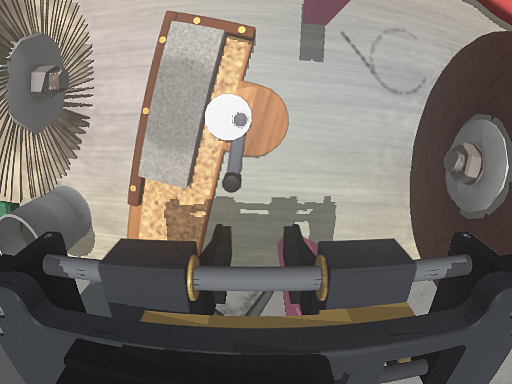

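Call:
send_rows(moves=[0,0,0,0,-0.5,0,-1,0,0,0,0,0,0,-1,0,0,0,0,0,0,-1,0,0,0,0,0,-2,-1,0,0,0,0,0,-4,-1,0,0,0,0,0,-4,-1,0,0,0,0,0,-1.9,-1,0,0,0,0.06,0.29,0,-1,0,0,0,0.06,0.29,0,-1,0,0,0,0,0,0,-1])

```text
time_s: 14.9
position: [0.4632, -0.2909, 0.0278]
tcp_rot: [[0.999, 0.051, 0.002], [0.051, -0.999, -0.001], [0.002, 0.002, -1.0]]
force: [0.8, 0.3, -0.6]
opening: 0.004
```

```bash
python3 - <<'E'
from h import *
rep()
c=capture("wrist");cv2.imwrite("pics/w17.png",c["pixels"][:,:,::-1])
E
```

```text
14.9 [ 0.4632 -0.2909  0.0278] h [-20.2153 -83.392 ] yaw y -87.07573701960904 z [ 0.0016 -0.0014 -1.    ] F [ 0.8293  0.3057 -0.6212] 0.004060773087889621 [-43.8395  41.5048 101.3998   0.0079  36.9723  43.2299]
```

View pics/w17.png

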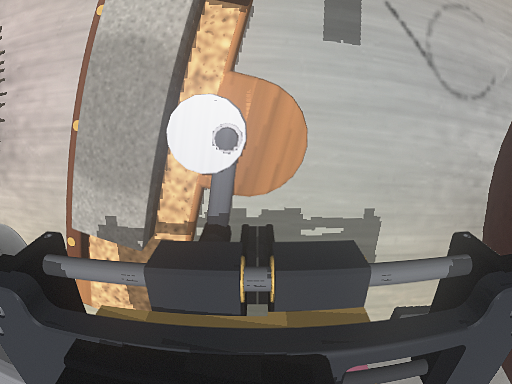

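Call:
send_rows(moves=[0,0,0,0.04,0.2,0,-1,0,0,0,0.04,0.2,0,-1,0,0,0,0.04,0.2,0,-1,0,0,0,0,0,0,-1])

```text
time_s: 15.35
position: [0.4637, -0.2844, 0.0268]
tcp_rot: [[0.999, 0.051, 0.0], [0.051, -0.999, -0.0], [0.0, 0.0, -1.0]]
force: [0.5, -0.2, -0.4]
opening: 0.003
```

Call:
send_rows(moves=[0,0,0,0.03,0.15,0,-1,0,0,0,0.03,0.15,0,-1,0,0,0,0,0,0,-1])

```text
time_s: 15.65
position: [0.464, -0.2835, 0.0267]
tcp_rot: [[0.999, 0.052, -0.0], [0.052, -0.999, -0.003], [-0.0, 0.003, -1.0]]
force: [-3.2, -5.1, 0.9]
opening: 0.006
```

```bash
python3 - <<'E'
from h import *
rep()
c=capture("wrist");cv2.imwrite("pics/w18.png",c["pixels"][:,:,::-1])
E
```

```text
15.65 [ 0.464  -0.2835  0.0267] h [-20.9053 -76.0528] yaw y -87.02430392686931 z [-0.    -0.003 -1.   ] F [-3.1609 -5.0716  0.9301] 0.005886623801095383 [-43.1323  41.5018 101.8524  -0.2103  36.5297  44.0609]
```

View pics/w18.png

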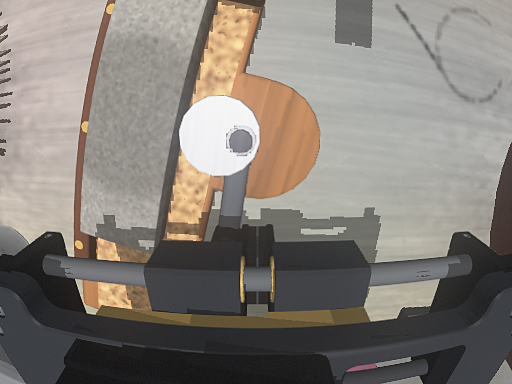

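Call:
send_rows(moves=[0,0,0,0.04,0.2,0,-1,0,0,0,0.04,0.2,0,-1,0,0,0,0,0,0,-1])

```text
time_s: 16.0
position: [0.4648, -0.2803, 0.0268]
tcp_rot: [[0.999, 0.052, 0.0], [0.052, -0.999, -0.004], [0.0, 0.004, -1.0]]
force: [-3.5, -7.5, 0.2]
opening: 0.006
```

Call:
send_rows(moves=[0,0,0,0.04,0.2,0,-1,0,0,0,0.04,0.2,0,-1,0,0,0,0,0,0,-1])

```text
time_s: 16.3
position: [0.4654, -0.2772, 0.0269]
tcp_rot: [[0.999, 0.053, 0.0], [0.053, -0.999, -0.006], [-0.0, 0.005, -1.0]]
force: [-5.8, -9.5, 0.6]
opening: 0.005
```

Call:
send_rows(moves=[0,0,0,0.04,0.2,0,-1,0,0,0,0.04,0.2,0,-1,0,0,0,0,0,0,-1])

```text
time_s: 16.6
position: [0.4657, -0.2769, 0.027]
tcp_rot: [[0.998, 0.056, -0.0], [0.056, -0.998, -0.011], [-0.001, 0.011, -1.0]]
force: [-13.4, -20.3, -2.0]
opening: 0.003
```

```bash
python3 - <<'E'
from h import *
rep()
c=capture("wrist");cv2.imwrite("pics/w19.png",c["pixels"][:,:,::-1])
c=capture("scene");a=c["pixels"][140:340,130:370,::-1];cv2.imwrite("pics/s19.png",cv2.resize(a,None,fx=3,fy=3))
E
```

```text
16.6 [ 0.4657 -0.2769  0.027 ] h [-20.6998 -69.2349] yaw y -86.80724410563852 z [-0.0004 -0.011  -0.9999] F [-13.353  -20.3365  -1.9628] 0.0034012908868583038 [-42.2849  41.3503 102.3133  -0.8196  35.9329  45.1847]
```

View pics/w19.png

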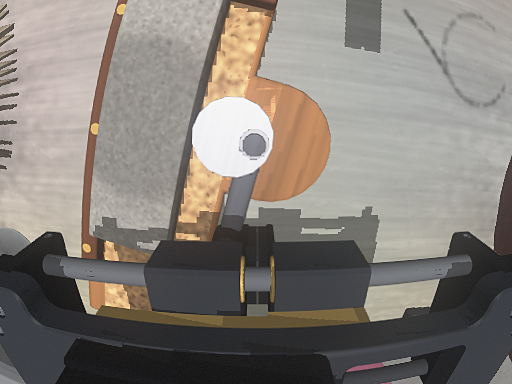

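View pics/s19.png

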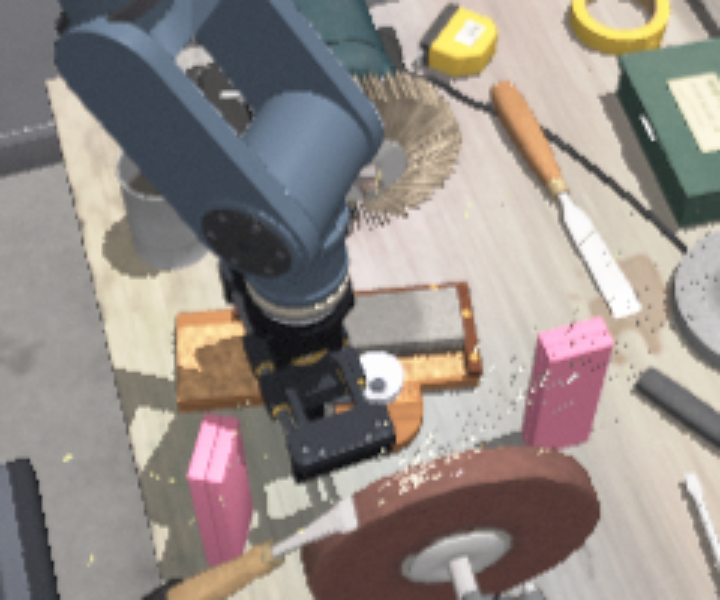

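Call:
send_rows(moves=[0,0,0,0.03,0.15,0,-1,0,0,0,0.02,0.1,0,-1,0,0,0,0,0,0,-1])

```text
time_s: 17.0
position: [0.4658, -0.2768, 0.0271]
tcp_rot: [[0.998, 0.057, -0.001], [0.057, -0.998, -0.014], [-0.001, 0.014, -1.0]]
force: [-18.6, -27.7, -2.3]
opening: 0.005
```

Call:
send_rows(moves=[0,0,0,-0.1,-0.5,0,-1,0,0,0,-0.1,-0.5,0,-1,0,0,0,-0.2,-0.9,0,-1,0,0,0,0,0,4,-1,0,0,0,0,0,4,-1,0,0,0,0,0,4,-1,0,0,0,-2,0,4,-1,0,0,0,-4,0,0,-1,0,0,0,-3,0,0,-1,0,0,0,0,0,0,-1,0,0,0,0,0,0,-1])

```text
time_s: 18.1
position: [0.3732, -0.2862, 0.1868]
tcp_rot: [[0.999, 0.05, 0.001], [0.05, -0.999, -0.0], [0.001, 0.0, -1.0]]
force: [1.2, -0.7, -0.3]
opening: 0.006
```

```bash
python3 - <<'E'
from h import *
rep()
c=capture("wrist");cv2.imwrite("pics/w20.png",c["pixels"][:,:,::-1])
c=capture("scene");a=c["pixels"][200:300,180:300,::-1];cv2.imwrite("pics/s20.png",cv2.resize(a,None,fx=6,fy=6,interpolation=cv2.INTER_CUBIC))
c=capture("top");a=c["pixels"][150:270,220:380,::-1];cv2.imwrite("pics/t20.png",cv2.resize(a,None,fx=5,fy=5))
E
```

```text
18.1 [ 0.3732 -0.2862  0.1868] h [-109.1988  -97.533 ] yaw y -87.15726648928319 z [ 0.0009 -0.0001 -1.    ] F [ 1.1576 -0.7346 -0.2647] 0.005842738893229551 [-51.1568  21.5078 106.0073   0.0423  52.4482  35.9747]
```

View pics/w20.png

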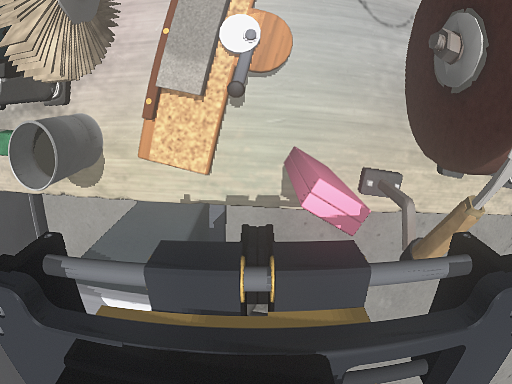

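View pics/s20.png

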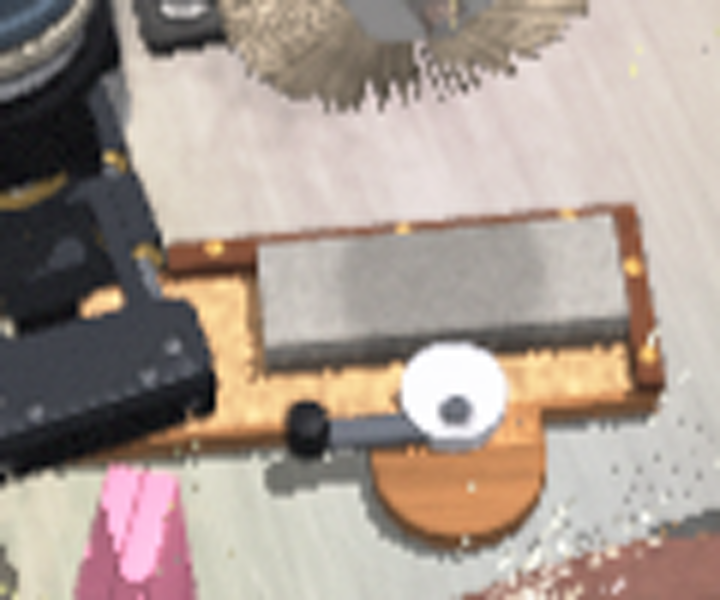

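View pics/t20.png

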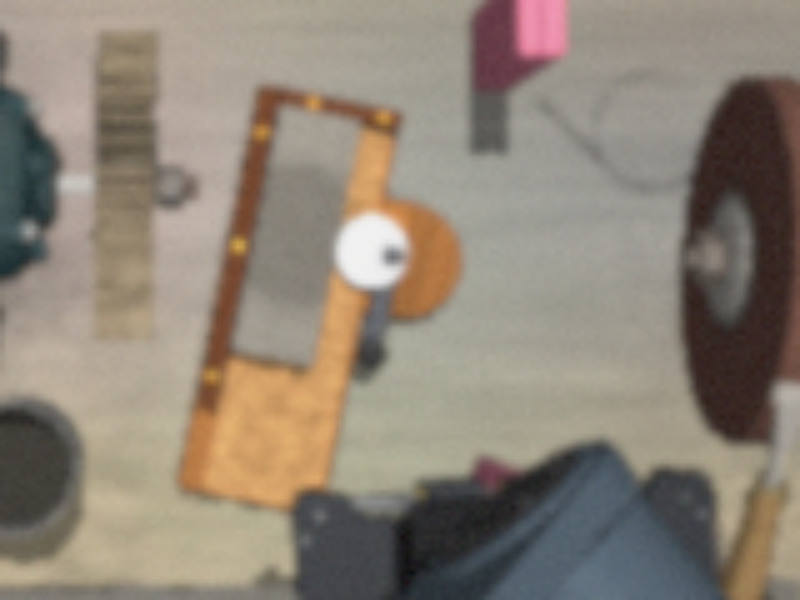

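```bash
python3 - <<'E'
from h import *
t=capture("top");s=capture("scene")
T=lambda x,y,z:hf(pl(t,x/5+219.6,y/5+149.6,z));S=lambda x,y,z:hf(pl(s,x/6+179.6,y/6+199.6,z))
for n,p,k in(("top",T(393,256,.034),T(371,357,.044)),("scene",S(456,408,.034),S(306,413,.044))):
    d=k-p;print(n,p,k,np.degrees(np.arctan2(-d[0],-d[1])))
print("stone T",T(233,357,.045),T(312,372,.045),T(282,104,.045),T(364,122,.045))
print("stone S",S(258,252,.045),S(264,350,.045),S(612,215,.045),S(630,318,.045))
E
```

```text
top [ 38.2436 -52.8576] [-23.8304 -50.4138] 92.2545441233526
scene [ 38.3006 -50.2893] [-21.9665 -52.1436] 88.23769360136069
stone T [-40.3202  29.701 ] [-39.5566 -17.817 ] [113.2506  31.0047] [112.5588 -19.1135]
stone S [-36.2891  25.4541] [-36.7616 -21.9618] [112.457   28.5935] [112.5833 -22.2364]
```

Stone and lever are where they should be, and the arm is clear of everything, so I'm handing in.

```bash
python3 -c "
from rig import *
print(hand_in())"
```

```text
the job is handed in; nothing more can be done
None
```

The stone now lies flat on the cork bed, up against the end stop and the side fence. The cam lever is swung fully home. I handed the job in at about 18 s.

**What I did**
- I tipped the stone with closed fingers pushing near its top, and it fell along the holder.
- I slid it about 13 mm to the stop with a push on its foot end, until the force rose to about 6 N.
- I swung the lever in two pushes. The first used the inner face of one open finger, to keep the gripper body clear of the upright pink stones. The second used closed fingers.
- The last push stalled with no further movement as the force rose from about 24 to 33 N. I then backed the arm off.

**Last checks**
- **Stone position:** Both cameras put its far end at x of about 112–113 mm, with the stop at 113. It spans roughly y = -20 to +30 mm, though the scene camera puts the fence side at 25–29 mm, so the views differ by a few mm.
- **Lever angle:** It measured 92° from the top camera and 88° from the scene camera, so 90° within error.
- **Bystanders:** In the last pictures the two pink stones and the tin looked unmoved. I did not recheck the other bystanders in the last pictures.

**One irregularity:** Part way through the swing a finger bore on something, probably the lever bar, with about 11 N vertically. I lifted off and finished with closed fingers.

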